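Slacken a belt sander and hold its tension lever back for the new belt

TASK

I am about to fit a short belt on the little green edge sander: wind its crank until the red pointer of the roller carriage stands at the red line on the scale. Then push the red sprung tension lever back past the click of its catch, all the way to its stop, and keep holding it there: the catch alone leaves too little slack, so finish while you are still holding the lever against its spring. Leave the glue bottle, the steel cup and the sanding block where they are.

Things in the scene. Friction and masses are not known exactly. Their poses are not given: they have to be found in the camera images.
- sander: Green bench-top belt sander without its belt, screwed to the bench. Grey metal deck 180 x 380 mm, top at z 52 mm. Origin on the bench under it; deck spans x -85..95, y -190..190 mm. Own x points to its rear (away from the robot at yaw 0), y to its left; turned by up to 0.3 rad. Three upright drums reach 109 mm above the bench, the crank's bearing at the right rear 104 mm.
- crank (a joint): Angle (rad) of the dark steel hand crank at the right rear, on a vertical shaft. Grows clockwise seen from above; winding clockwise moves the carriage left, toward the mark, 6 mm per rad (37.7 mm a turn). It starts 1.8 to 2.4 turns short of the mark; dead stop about 10 mm past it. Friction about 2 N at the handle; stays where left.
- crank_handle (a point): Middle of the crank's upright black grip, 145 mm above the bench. The grip is a cylinder of 22 mm diameter, from 119 to 171 mm above the bench, free to revolve on its pin, 45 mm from the crank's shaft; the flat crank arm below it ends 117 mm above the bench.
- crank_axis (a point): Point on the crank's vertical shaft axis, 145 mm above the bench, level with crank_handle.
- pointer (a point): Tip of the small red pointer on the front of the dark take-up carriage that carries the right-hand drum and the toothed rack; it slides along the sander's y. 56 mm above the bench.
- mark (a point): Where the pointer tip is when it stands exactly at the red line on the white scale at the deck's front edge (the short-belt position). Pointer and line differ only along the sander's y.
- tension_lever (a joint): Angle (rad) of the red tension lever at the left rear, on a vertical pin. 0: at rest, held there by its spring. Grows clockwise seen from above, moving the hand grip to the sander's rear. The catch clicks in at about 0.5 (let go after that, the lever springs back only to about 0.43); hard stop at 0.75. The hand grip needs about 5 N at 0, up to 18 N just before the click, 13 N at 0.75.
- lever_handle (a point): Middle of the lever's upright red cylindrical hand grip, 125 mm above the bench; 21 mm diameter, from 90 to 152 mm above the bench, 85 mm from the lever's pivot; it does not revolve on the lever.
- lever_pivot (a point): Point on the vertical axis of the tension lever's pin, 120 mm above the bench.
- pawl (a joint): Travel (m) of the spring plunger that is the lever's catch: about 0 while it rides on the lever's raised steel sector, about 0.0055 once it has clicked in behind the sector's edge.
- glue_bottle: Loose white glue bottle with black cone cap, 39 mm wide, 128 mm tall, standing to the right of the sander. Origin: centre of its underside.
- steel_cup: Loose small steel cup, 62 mm wide, 42 mm tall, standing to the right of the sander. Origin: centre of its underside.
- sanding_block: Loose brown cork sanding block, 52 x 86 x 28 mm, lying to the left of the sander. Origin: centre of its underside.

How it is judged:
On the way, in this order (a step that is already met when the one before it is completed fails the run):
1. the crank has been wound until the carriage's pointer stands at the red line (distance between pointer and mark below 0.004 m), for 0.2 s.
2. the lever is pushed back past its catch, which has clicked in, and well beyond it (value of joint tension_lever above 0.62 rad and value of joint pawl above 0.004 m), for 0.2 s.
At the end, for the whole second after the job is handed in: The pointer is within 4 mm of the red line, the catch has clicked in (plunger past 4 mm), and the robot still holds the lever beyond 0.62 rad (stop at 0.75, the catch alone leaves it at 0.43), pressing on it with more than 2 N (all of step 2 and distance between pointer and mark below 0.004 m and contact force between any of the fingers, the arm and tension_lever above 2 N); the arm keeps its last pose, push and grip.
It fails at once if the glue bottle is moved by more than 30 mm (distance of glue_bottle from where it was at the start of the episode above 0.03 m).
It fails at once if the steel cup is moved by more than 30 mm (distance of steel_cup from where it was at the start of the episode above 0.03 m).
It fails at once if the sanding block is moved by more than 30 mm (distance of sanding_block from where it was at the start of the episode above 0.03 m).
It also fails if it takes over 64 s, if anything falls off the work surface, if the arm or the gripper's body presses on something with over 40 N, if the wrist force passes 120 N, or if a joint passes its speed limit or range.

ROBOT

A 7-joint arm with a two-finger parallel gripper is mounted at the origin on a cart in front of the work surface, level with it; the furniture and walls round the work are solid. World frame = base frame: x ahead of the robot, y to its left, z up, the work surface at z = 0. Lengths are in m, angles in rad, forces in N, time in s.
With the tool pointing down it reaches from about 0.4 to 0.875 m from the base axis. Payload 19.3 kg.
Tool frame: the origin (TCP) lies at the very end of the fingers, on their centre line; the grasp point (between the pads) lies 19 mm behind it; z points along the fingers, y is the line along which they close (so a half turn about z gives the same grasp; the last joint's range is limited). The gripper opens to 85 mm and grips with 20 to 120 N. Pads are 22 mm wide; open, the fingers measure 114 mm over their backs; the gripper's body (76 mm by 85 mm) begins 54 mm behind the grasp point. The pads swing forward as they close: fully open they stand 13 mm farther back than shut.
Start: joints at [-1.25, 0.521, -0.036, 1.599, 0.021, 1.021, -0.113], TCP at [0.238, 0.578, 0.231] pointing down, gripper open.
Joint ranges: [-2.91, 2.91], [-0.3, 2.13], [-1.5, 1.42], [0.17, 2.43], [-1.26, 4.41], [0.16, 1.93], [-2.52, 2.52]. Speed limits (rad/s): [1.89, 1.89, 2.39, 2.39, 3.01, 3.01, 3.01].

INTERFACE

Orientations are given as [roll, pitch, yaw] about the fixed x, y, z axes, in that order (R = Rz(yaw) Ry(pitch) Rx(roll)).
In Python, from workcell import bot gives the robot as it stands.
- The arm moves only by the shell command python3 -m crank 'ROWS' [FORCE]. ROWS is a JSON object of lists of equal length, an entry for each row: "travel": the shift along the world's x, y, z in cm, a list of three; "turn": the turn, a rotation vector about the world's x, y, z in degrees, a list of three; "gripper": the closure, from 0 (fully open) to 1 (shut). A call has exactly 5 rows; each row is the pose to reach, as a shift and turn from the pose commanded when the call began; what a row does not reach only later rows make up. A row lasts 1/10 s, in which the tool goes at most 50 mm and 8.59 degrees, less where a joint would pass 70% of its speed; a pose out of reach is approached as far as the arm can. A call with a gripper value outside its range is refused whole. The fingers move at their own pace and stop on an object; FORCE is the grip in N (left out, the last holds). Time passes only in rows, so rows that repeat a pose let the fingers close, or fill a call up. It gives the time, the measured TCP pose, the force, the opening and the grip force at its end, in the units of the state.
- bot.observe(): the state, without advancing time (a new reading comes with each control period).
- bot.grab_frame(name): name is "side" or "top"; returns a dict with "pixels" (480x640x3 uint8, red, green, blue), "fx", "fy", "cx", "cy" (pixels), "extrinsics" (4x4, takes a point from world to camera coordinates). Camera axes: x right, y down, z forward; pixel columns grow to the right and rows downward; lengths in m; the calibration is good to about 2 mm. A picture is of the moment at which its call begins. There is no depth.
- bot.job_done(): hands the job in; it is judged then, once.
The state is a dict: "clock": time; "qpos": joint angles; "qd": joint speeds; "joint_efforts": joint torques, N m; "position": TCP position; "tool_rot": TCP orientation; "force": force on the tool from outside, world axes, zero at the start; "moment": the same for the moment, N m; "grip_width": finger opening in m; "finger_force": force on a finger pad.
Only numpy, scipy, OpenCV 4.12 (cv2) and the standard library are available. Lean on these libraries where they do the work, as an engineer would, in place of code of your own. Each camera call takes 0.05 s, during which the arm holds its last target. There are 200 camera calls.

## Working session

There is one attempt and no reset: what is moved stays moved. The work goes in short steps, Python scripts to look and compute and a shell command to move; the robot and the scene stay as the last step left them, time stands still between calls to the robot, and variables do not carry over. Pictures are saved under pics/ and viewed, at most 10 in all, crops included, and the job is handed in when it is done.

```bash
mkdir -p pics; ls; cat > h.py <<'E'
import numpy as np, cv2
from workcell import bot
def snap(n,f):
    d=bot.grab_frame(n); cv2.imwrite('pics/'+f,d['pixels'][:,:,::-1]); np.savez(f'cal_{n}.npz',fx=d['fx'],fy=d['fy'],cx=d['cx'],cy=d['cy'],T=d['extrinsics']); return d
def ray(d,u,v,z):
    T=np.array(d['extrinsics'] if 'extrinsics' in d else d['T']); R,t=T[:3,:3],T[:3,3]
    c=-R.T@t; r=R.T@np.array([(u-d['cx'])/d['fx'],(v-d['cy'])/d['fy'],1]); return c+r*(z-c[2])/r[2]
def proj(d,p):
    T=np.array(d['extrinsics'] if 'extrinsics' in d else d['T']); q=T[:3,:3]@np.array(p)+T[:3,3]
    return q[0]/q[2]*d['fx']+d['cx'],q[1]/q[2]*d['fy']+d['cy']
E
python3 - <<'E'
from h import *
for n in('top','side'):
    d=snap(n,n+'0.png');T=np.array(d['extrinsics']);print(n,d['fx'],-T[:3,:3].T@T[:3,3],T[:3,:3].round(2).tolist())
print(bot.observe())
E
```

```text
pics
top 544.0015316759424 [0.46715972 0.02660724 1.23381834] [[-0.02, -1.0, -0.02], [-1.0, 0.02, -0.08], [0.08, 0.02, -1.0]]
side 482.6624516883579 [ 0.60002451 -0.93771887  0.57144345] [[1.0, 0.05, 0.01], [0.03, -0.43, -0.9], [-0.04, 0.9, -0.43]]
{'clock': 0.1, 'qpos': array([-1.25018289,  0.52193228, -0.03630446,  1.59990465,  0.02121314,
        1.02110153, -0.11281165]), 'qd': array([ 5.80967768e-05, -2.43977112e-03,  2.87646483e-05, -1.59212032e-04,
        2.07973602e-03, -3.35217703e-04,  1.33919296e-03]), 'joint_efforts': array([ 5.17329972e-04, -9.28489423e+01,  1.98236614e+00, -3.70535588e+01,
        1.79502962e-02,  5.48997195e-03,  3.84052316e-05]), 'position': array([0.23802772, 0.57760026, 0.23081394]), 'tool_rot': array([-3.14063611e+00,  8.85057344e-05,  2.75074274e+00]), 'force': array([ 0.74933082, -0.41050683, -0.22537003]), 'moment': array([-0.01743742,  0.00877766, -0.00521604]), 'finger_force': 0.0, 'grip_width': 0.08551947320019207}
```

View pics/top0.png

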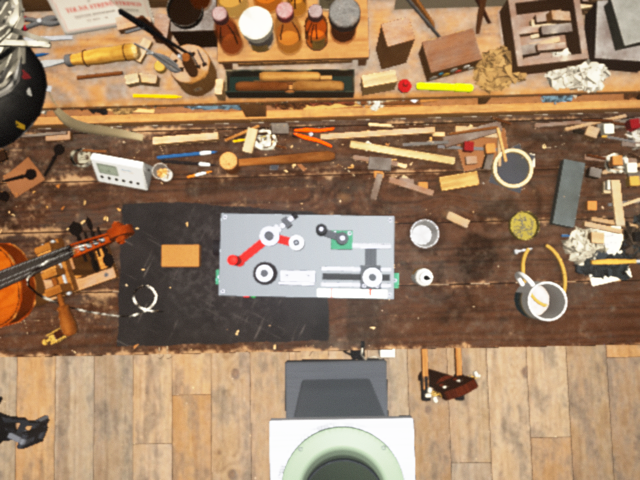

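View pics/side0.png

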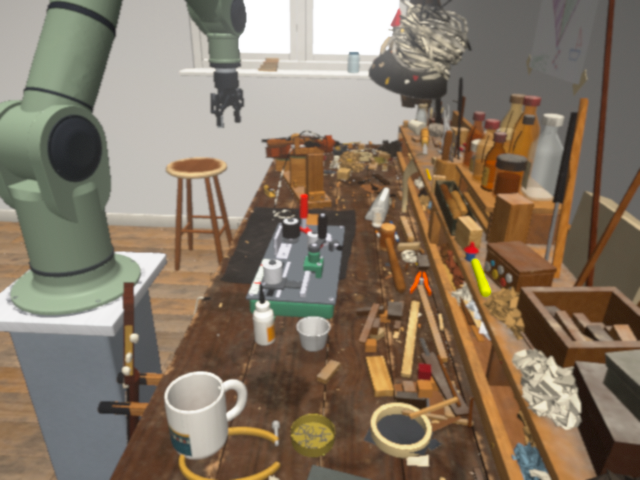

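Top view: the sander's deck spans about (220,213)-(394,298), with the red lever grip at (233,261) and the crank's black grip at about (321,230). The cup is at (424,234), the bottle at (424,277) and the block at (180,255). I'll zoom in.

```bash
python3 - <<'E'
import cv2
a=cv2.imread('pics/top0.png')[205:305,210:402]; cv2.imwrite('pics/c0.png',cv2.resize(a,None,fx=4,fy=4,interpolation=cv2.INTER_CUBIC))
a=cv2.imread('pics/side0.png')[185:325,235:355]; cv2.imwrite('pics/c1.png',cv2.resize(a,None,fx=4,fy=4,interpolation=cv2.INTER_CUBIC))
E
```

```text
(no output)
```

View pics/c0.png

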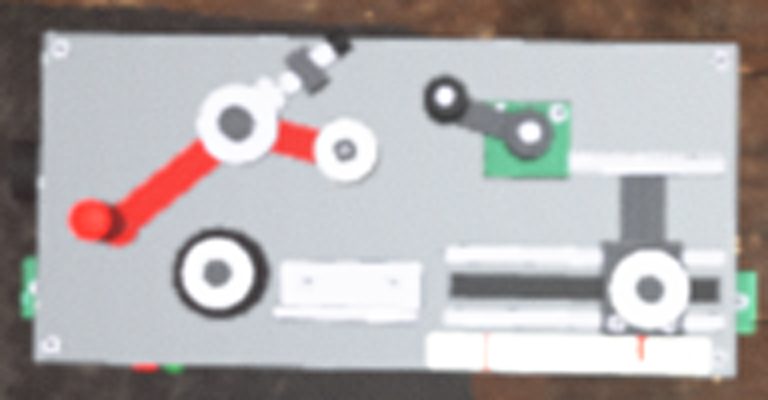

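View pics/c1.png

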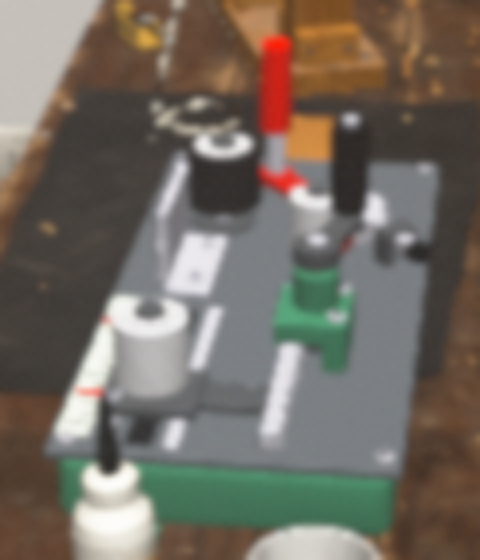

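Crop: crank grip top at (445,97), shaft at (529,132), lever grip top at (91,219), pivot at (236,123), pointer at (641,345), mark at (486,345). The deck corners are at (42,35), (738,43), (35,360) and (736,376). The side crop shows the crank grip's top at (350,120) and the lever grip's top at (277,42).

```bash
python3 - <<'E'
from h import *
d=dict(np.load('cal_top.npz')); s=dict(np.load('cal_side.npz'))
P=lambda U,V,z:ray(d,(U+.5)/4-.5+210,(V+.5)/4-.5+205,z)
S=lambda U,V,z:ray(s,(U+.5)/4-.5+235,(V+.5)/4-.5+185,z)
c=[P(*q,.052)for q in[(42,35),(738,43),(736,376),(35,360)]]
print('corners',np.round(c,4).tolist(),[np.linalg.norm(c[i]-c[(i+1)%4]).round(4) for i in range(4)])
v=c[0]+c[3]-c[1]-c[2]; yaw=np.arctan2(-v[0],v[1]); print('yaw',yaw)
R=np.array([[np.cos(yaw),-np.sin(yaw)],[np.sin(yaw),np.cos(yaw)]])
o=np.mean(c,0)[:2]-R@[.005,0];print('origin',o)
g,a=P(445,97,.171),P(529,132,.125); print('crank',g,a,np.linalg.norm((g-a)[:2]),'side grip',S(350,120,.171))
l,p=P(91,219,.152),P(236,123,.12); print('lever',l,p,np.linalg.norm((l-p)[:2]),'side',S(277,42,.152))
q,m=P(641,345,.056),P(486,345,.056);print('ptr',q,m,np.linalg.norm(q-m)/.0377,'side',S(90,391,.056))
for n,x in(('g',g),('a',a),('l',l),('p',p)):print(n,R.T@(x[:2]-o))
E
```

```text
corners [[0.6097, 0.2548, 0.052], [0.596, -0.1256, 0.052], [0.4158, -0.1185, 0.052], [0.4325, 0.2602, 0.052]] [np.float64(0.3806), np.float64(0.1803), np.float64(0.379), np.float64(0.1773)]
yaw -0.040115765123675026
origin [0.50850326 0.06793241]
crank [0.55989862 0.03382127 0.171     ] [ 0.54495643 -0.00831186  0.125     ] 0.044704247388365315 side grip [0.55936419 0.03394476 0.171     ]
lever [0.50476193 0.21179599 0.152     ] [0.55351271 0.1419365  0.12      ] 0.0851879546740597 side [0.5054599  0.20460704 0.152     ]
ptr [ 0.43362351 -0.06763234  0.056     ] [0.43542598 0.01563577 0.056     ] 2.209220528624472 side [ 0.42978497 -0.07038389  0.056     ]
g [ 0.05272204 -0.03202248]
a [ 0.03948162 -0.07472097]
l [-0.00950797  0.1435978 ]
p [0.04200531 0.07574966]
```

```bash
Z='"turn":[[0,0,0],[0,0,0],[0,0,0],[0,0,0],[0,0,0]],"gripper":[0,0,0,0,0]'
python3 -m crank '{"travel":[[2,-3.5,0],[4,-7,0],[6,-10.5,0],[8,-14,0],[10,-17.5,0]],"turn":[[0,0,0],[0,0,0],[0,0,0],[0,0,0],[0,0,0]],"gripper":[0,0,0,0,0]}'
python3 -m crank '{"travel":[[2,-3.5,0],[4,-7,0],[6,-10.5,0],[8,-14,0],[10,-17.5,0]],"turn":[[0,0,0],[0,0,0],[0,0,0],[0,0,0],[0,0,0]],"gripper":[0,0,0,0,0]}'
python3 -m crank '{"travel":[[3,-4.9,0],[6,-9.7,0],[9,-14.6,0],[12.2,-19.4,0],[12.2,-19.4,0]],"turn":[[0,0,0],[0,0,0],[0,0,0],[0,0,0],[0,0,0]],"gripper":[0,0,0,0,0]}'
```

```text
clock: 0.6
position: [0.3386, 0.4012, 0.2311]
tool_rot: [-3.141, -0.0, 2.751]
force: [1.2, 0.6, -0.5]
grip_width: 0.0854
finger_force: 0.0
clock: 1.1
position: [0.4386, 0.2262, 0.2312]
tool_rot: [-3.141, -0.0, 2.751]
force: [-0.2, 1.1, 0.4]
grip_width: 0.0857
finger_force: 0.0
clock: 1.6
position: [0.5613, 0.0299, 0.2311]
tool_rot: [-3.141, 0.0, 2.748]
force: [0.3, 0.5, 1.0]
grip_width: 0.0856
finger_force: 0.0
```

```bash
python3 -m crank '{"travel":[[0,0,-2],[0,0,-4],[0,0,-6],[0,0,-8.5],[0,0,-10.3]],"turn":[[0,0,0],[0,0,0],[0,0,0],[0,0,0],[0,0,0]],"gripper":[0,0,0,0,0]}'
python3 -m crank '{"travel":[[0,0,0],[0,0,0],[0,0,0],[0,0,0],[0,0,0]],"turn":[[0,0,0],[0,0,0],[0,0,0],[0,0,0],[0,0,0]],"gripper":[0.5,0.6,0.7,0.8,0.8]}' 30
python3 -m crank '{"travel":[[0,0,0],[0,0,0],[0,0,0],[0,0,0],[0,0,0]],"turn":[[0,0,0],[0,0,0],[0,0,0],[0,0,0],[0,0,0]],"gripper":[0.9,0.9,0.9,0.9,0.9]}' 30
python3 - <<'E'
import numpy as np
c=np.array([.5450,-.0083]);g=np.array([.5599,.0338])
t0=np.arctan2(*(g-c)[::-1]);r=.045
print(t0)
for k in range(7):
    p=lambda t:c+r*np.array([np.cos(t),np.sin(t)])
    print(k,[(100*(p(t0-2*k-.4*i)-p(t0-2*k))).round(2).tolist() for i in range(1,6)])
E
```

```text
clock: 2.1
position: [0.5595, 0.0338, 0.1267]
tool_rot: [-3.141, -0.001, 2.751]
force: [0.4, -0.0, -0.9]
grip_width: 0.0853
finger_force: 0.0
clock: 2.6
position: [0.5603, 0.0326, 0.1294]
tool_rot: [-3.141, 0.001, 2.75]
force: [-3.3, -4.1, 8.6]
grip_width: 0.0212
finger_force: 29.3
clock: 3.1
position: [0.5603, 0.0327, 0.1293]
tool_rot: [-3.141, 0.001, 2.75]
force: [-4.1, -5.5, 9.7]
grip_width: 0.0211
finger_force: 29.3
1.2306342553496596
0 [[1.53, -0.92], [2.59, -2.36], [3.0, -4.1], [2.7, -5.87], [1.73, -7.37]]
1 [[-1.47, -1.01], [-3.23, -1.37], [-4.98, -1.02], [-6.46, -0.01], [-7.42, 1.49]]
2 [[-0.31, 1.76], [0.1, 3.5], [1.15, 4.95], [2.68, 5.87], [4.45, 6.13]]
3 [[1.73, -0.45], [3.15, -1.55], [4.02, -3.1], [4.23, -4.88], [3.72, -6.6]]
4 [[-1.13, -1.38], [-2.72, -2.22], [-4.5, -2.37], [-6.2, -1.81], [-7.55, -0.64]]
5 [[-0.79, 1.61], [-0.89, 3.39], [-0.28, 5.07], [0.93, 6.39], [2.56, 7.13]]
6 [[1.79, 0.05], [3.45, -0.61], [4.73, -1.86], [5.42, -3.5], [5.42, -5.29]]
```

```bash
python3 -m crank '{"travel":[[1.53,-0.92,0],[2.59,-2.36,0],[3.0,-4.1,0],[2.7,-5.87,0],[1.73,-7.37,0]],"turn":[[0,0,0],[0,0,0],[0,0,0],[0,0,0],[0,0,0]],"gripper":[0.9,0.9,0.9,0.9,0.9]}'
python3 - <<'E'
from h import *
snap('top','t1.png');o=bot.observe();p=o['position'];print(p,o['force'],np.linalg.norm(p[:2]-[.545,-.0083]))
E
```

```text
clock: 3.6
position: [0.5783, -0.0402, 0.1294]
tool_rot: [3.14, 0.002, 2.751]
force: [-3.7, 5.9, 7.2]
grip_width: 0.0212
finger_force: 29.6
[ 0.5760246  -0.04265591  0.12927704] [-6.50911456  2.14440999 16.60018694] 0.04629097086163904
```

Following the circle nicely. I'll continue with calls 1–4 and then check.

```bash
python3 -m crank '{"travel":[[-1.47,-1.01,0],[-3.23,-1.37,0],[-4.98,-1.02,0],[-6.46,-0.01,0],[-7.42,1.49,0]],"turn":[[0,0,0],[0,0,0],[0,0,0],[0,0,0],[0,0,0]],"gripper":[0.9,0.9,0.9,0.9,0.9]}'
python3 -m crank '{"travel":[[-0.31,1.76,0],[0.1,3.5,0],[1.15,4.95,0],[2.68,5.87,0],[4.45,6.13,0]],"turn":[[0,0,0],[0,0,0],[0,0,0],[0,0,0],[0,0,0]],"gripper":[0.9,0.9,0.9,0.9,0.9]}'
python3 -m crank '{"travel":[[1.73,-0.45,0],[3.15,-1.55,0],[4.02,-3.1,0],[4.23,-4.88,0],[3.72,-6.6,0]],"turn":[[0,0,0],[0,0,0],[0,0,0],[0,0,0],[0,0,0]],"gripper":[0.9,0.9,0.9,0.9,0.9]}'
python3 -m crank '{"travel":[[-1.13,-1.38,0],[-2.72,-2.22,0],[-4.5,-2.37,0],[-6.2,-1.81,0],[-7.55,-0.64,0]],"turn":[[0,0,0],[0,0,0],[0,0,0],[0,0,0],[0,0,0]],"gripper":[0.9,0.9,0.9,0.9,0.9]}'
python3 -m crank '{"travel":[[-0.79,1.61,0],[-0.89,3.39,0],[-0.28,5.07,0],[0.93,6.39,0],[2.56,7.13,0]],"turn":[[0,0,0],[0,0,0],[0,0,0],[0,0,0],[0,0,0]],"gripper":[0.9,0.9,0.9,0.9,0.9]}'
python3 - <<'E'
from h import *
d=snap('top','t2.png');s=snap('side','s2.png');o=bot.observe();print(o['position'],o['force'])
a=cv2.imread('pics/top0.png')[:1];t=cv2.imread('pics/t2.png')[280:304,310:402];u=cv2.imread('pics/s2.png')[245:310,235:315]
t=cv2.resize(t,(736,192),interpolation=cv2.INTER_CUBIC);u=cv2.resize(u,(480,390),interpolation=cv2.INTER_CUBIC)
w=np.zeros((590,740,3),np.uint8);w[:192,:736]=t;w[195:585,:480]=u;cv2.imwrite('pics/m2.png',w)
E
```

```text
clock: 4.15
position: [0.5027, -0.026, 0.1293]
tool_rot: [-3.141, 0.001, 2.749]
force: [3.3, -0.6, 9.7]
grip_width: 0.0212
finger_force: 30.9
clock: 4.65
position: [0.5489, 0.0358, 0.1293]
tool_rot: [-3.141, 0.002, 2.751]
force: [-3.7, -19.4, 11.4]
grip_width: 0.0213
finger_force: 31.5
clock: 5.15
position: [0.5857, -0.0297, 0.1293]
tool_rot: [3.141, 0.0, 2.751]
force: [-9.4, 6.9, 14.9]
grip_width: 0.0213
finger_force: 31.6
clock: 5.65
position: [0.5093, -0.0376, 0.1293]
tool_rot: [-3.141, 0.002, 2.748]
force: [2.8, 0.1, 12.1]
grip_width: 0.0212
finger_force: 31.5
clock: 6.15
position: [0.5363, 0.0352, 0.1293]
tool_rot: [-3.142, 0.002, 2.751]
force: [1.5, -18.6, 8.0]
grip_width: 0.0214
finger_force: 31.4
[0.53787396 0.03484134 0.12929597] [ 1.36351021 -3.64602144 13.92460762]
```

View pics/m2.png

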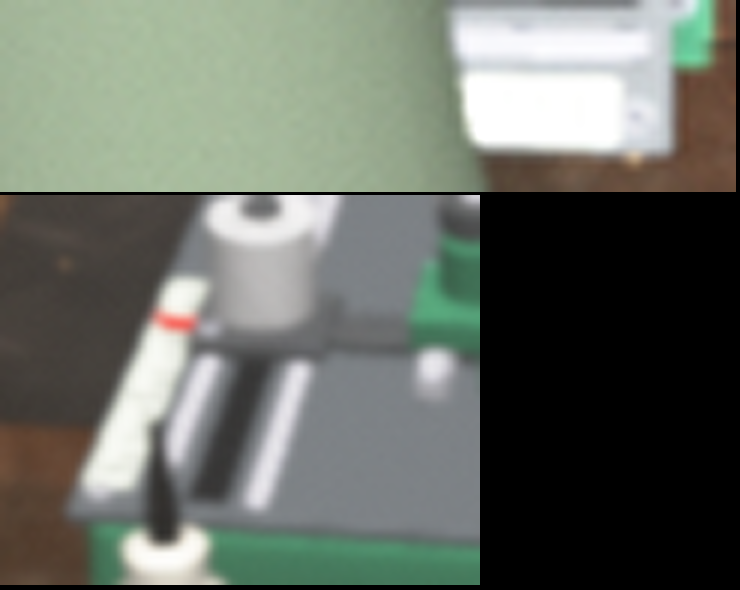

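The side crop shows a red streak at (175,322) next to the carriage, so pointer and line nearly coincide. I'll compare it with the projections.

```bash
python3 - <<'E'
from h import *
s=dict(np.load('cal_side.npz'))
for y in(-.0676,.0156,.0036,.0096):print(y,proj(s,(.4345,y,.056)))
for f in('side0.png','s2.png'):
    a=cv2.imread('pics/'+f).astype(int)[245:300,245:285];r=np.clip(a[...,2]-np.maximum(a[...,1],a[...,0]),0,None);r[r<25]=0
    for v,u in zip(*np.nonzero(r)):print((u+245,v+245,r[v,u]),end=' ')
    print()
E
```

```text
-0.0676 (np.float64(259.5781603753733), np.float64(281.789826977604))
0.0156 (np.float64(265.6573070830522), np.float64(263.1427070407779))
0.0036 (np.float64(264.8326314300232), np.float64(265.67230972195483))
0.0096 (np.float64(265.2470246468943), np.float64(264.4012036954721))
(np.int64(260), np.int64(264), np.int64(26)) (np.int64(261), np.int64(264), np.int64(39)) (np.int64(262), np.int64(264), np.int64(26)) (np.int64(260), np.int64(265), np.int64(26)) (np.int64(261), np.int64(265), np.int64(42)) (np.int64(262), np.int64(265), np.int64(33)) (np.int64(259), np.int64(281), np.int64(26)) (np.int64(254), np.int64(282), np.int64(40)) (np.int64(255), np.int64(282), np.int64(57)) (np.int64(256), np.int64(282), np.int64(64)) (np.int64(257), np.int64(282), np.int64(67)) (np.int64(258), np.int64(282), np.int64(78)) (np.int64(259), np.int64(282), np.int64(81)) (np.int64(260), np.int64(282), np.int64(57)) (np.int64(254), np.int64(283), np.int64(27)) (np.int64(255), np.int64(283), np.int64(51)) (np.int64(256), np.int64(283), np.int64(66)) (np.int64(257), np.int64(283), np.int64(74)) (np.int64
[... 3121 characters left out ...]
int64(287), np.int64(28)) (np.int64(247), np.int64(287), np.int64(29)) (np.int64(248), np.int64(287), np.int64(27)) (np.int64(245), np.int64(288), np.int64(28)) (np.int64(246), np.int64(288), np.int64(29)) (np.int64(247), np.int64(288), np.int64(28)) (np.int64(245), np.int64(289), np.int64(30)) (np.int64(246), np.int64(289), np.int64(30)) (np.int64(247), np.int64(289), np.int64(27)) (np.int64(245), np.int64(290), np.int64(29)) (np.int64(246), np.int64(290), np.int64(30)) (np.int64(245), np.int64(291), np.int64(30)) (np.int64(246), np.int64(291), np.int64(29)) (np.int64(245), np.int64(292), np.int64(29)) (np.int64(246), np.int64(292), np.int64(26)) (np.int64(245), np.int64(293), np.int64(26))
```

```bash
python3 -m crank '{"travel":[[1.79,0.05,0],[3.45,-0.61,0],[4.73,-1.86,0],[5.42,-3.5,0],[5.49,-4.76,0]],"turn":[[0,0,0],[0,0,0],[0,0,0],[0,0,0],[0,0,0]],"gripper":[0.9,0.9,0.9,0.9,0.9]}'
python3 -m crank '{"travel":[[0,0,0],[0,0,0],[0,0,0],[0,0,0],[0,0,0]],"turn":[[0,0,0],[0,0,0],[0,0,0],[0,0,0],[0,0,0]],"gripper":[0.9,0.9,0.9,0.5,0]}'
python3 -m crank '{"travel":[[0,0,0],[0,0,0],[0,0,2],[0,0,5],[0,0,8]],"turn":[[0,0,0],[0,0,0],[0,0,0],[0,0,0],[0,0,0]],"gripper":[0,0,0,0,0]}'
python3 -m crank '{"travel":[[0,4,1],[0,8,1],[-1,12,1],[-3,16,1],[-5,20,1]],"turn":[[0,0,-8],[0,0,-16],[0,0,-24],[0,0,-32],[0,0,-32]],"gripper":[0,0,0,0,0]}'
python3 - <<'E'
from h import *
d=snap('top','t3.png');s=snap('side','s3.png');o=bot.observe();print(o['position'],o['tool_rot'],o['qpos'])
w=np.zeros((590,780,3),np.uint8);w[:400,:768]=cv2.resize(cv2.imread('pics/t3.png')[205:305,210:402],(768,400),interpolation=cv2.INTER_CUBIC)
w[405:585,:480]=cv2.resize(cv2.imread('pics/s3.png')[250:280,235:315],(480,180),interpolation=cv2.INTER_CUBIC);cv2.imwrite('pics/m3.png',w)
E
```

```text
clock: 6.75
position: [0.5902, -0.0133, 0.1293]
tool_rot: [-3.141, -0.001, 2.75]
force: [-11.3, 2.3, 18.1]
grip_width: 0.0211
finger_force: 32.2
clock: 7.25
position: [0.5902, -0.0122, 0.1285]
tool_rot: [3.141, 0.0, 2.751]
force: [0.1, 0.0, 0.7]
grip_width: 0.0493
finger_force: 0.0
clock: 7.75
position: [0.5897, -0.0124, 0.209]
tool_rot: [-3.141, -0.001, 2.751]
force: [-0.1, -0.3, 0.8]
grip_width: 0.0857
finger_force: 0.0
clock: 8.25
position: [0.539, 0.1892, 0.2181]
tool_rot: [-3.141, 0.0, 2.187]
force: [0.4, -0.2, 0.2]
grip_width: 0.0854
finger_force: 0.0
[0.53716981 0.19393724 0.21805404] [ 3.14157282e+00 -2.52934000e-03  2.20007262e+00] [-0.62317279  0.46166137  0.24190951  1.76929991 -0.13687382  0.92737125
  0.30602672]
```

View pics/m3.png

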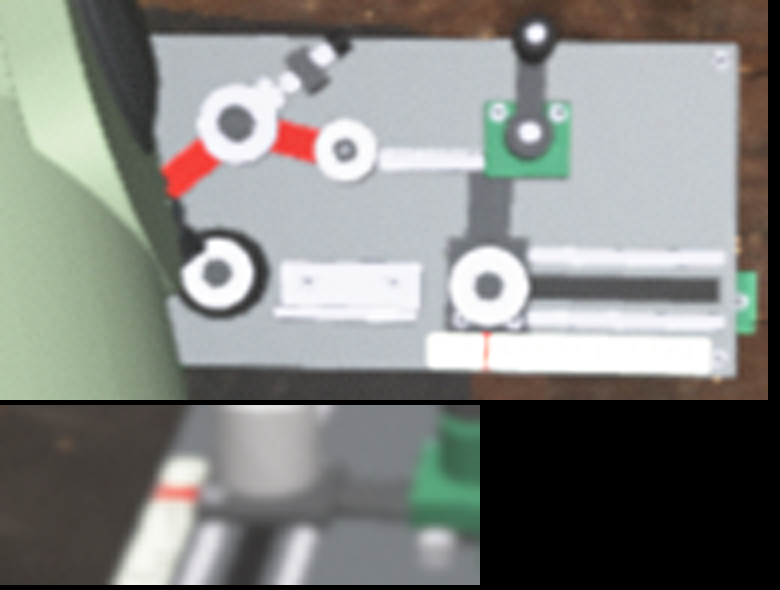

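Pointer and line coincide at (487,350), and the crank grip is free at (535,35). Next is the lever grip.

```bash
python3 -m crank '{"travel":[[-1.7,1.2,0],[-3.5,2.4,0],[-3.5,2.4,-2],[-3.5,2.4,-5],[-3.5,2.4,-8]],"turn":[[0,0,0],[0,0,0],[0,0,0],[0,0,0],[0,0,0]],"gripper":[0,0,0,0,0]}'
python3 -m crank '{"travel":[[0,0,-2],[0,0,-2],[0,0,-2],[0,0,-2],[0,0,-2]],"turn":[[0,0,0],[0,0,0],[0,0,0],[0,0,0],[0,0,0]],"gripper":[0,0,0,0.5,0.8]}' 60
python3 -m crank '{"travel":[[0,0,0],[0,0,0],[0,0,0],[0,0,0],[0,0,0]],"turn":[[0,0,0],[0,0,0],[0,0,0],[0,0,0],[0,0,0]],"gripper":[0.9,0.9,0.9,0.9,0.9]}' 60
python3 - <<'E'
import numpy as np
c=np.array([.5535,.1419]);g=np.array([.5048,.2118]);t0=np.arctan2(*(g-c)[::-1]);r=.0852
p=lambda a:c+r*np.array([np.cos(t0-a),np.sin(t0-a)])
print([(a,(100*(p(a)-p(0))).round(2).tolist(),round(-np.degrees(a),1)) for a in np.arange(.05,.8,.05).round(2)])
E
```

```text
clock: 8.85
position: [0.5051, 0.2118, 0.1377]
tool_rot: [3.14, 0.0, 2.193]
force: [1.1, -0.5, -0.3]
grip_width: 0.0858
finger_force: 0.0
clock: 9.35
position: [0.5054, 0.2119, 0.1194]
tool_rot: [3.14, 0.0, 2.192]
force: [0.2, -0.7, -0.1]
grip_width: 0.0592
finger_force: 0.0
clock: 9.85
position: [0.5048, 0.2117, 0.1188]
tool_rot: [-3.142, -0.0, 2.192]
force: [-3.8, -1.6, 8.4]
grip_width: 0.0197
finger_force: 58.2
[(np.float64(0.05), [0.36, 0.23], np.float64(-2.9)), (np.float64(0.1), [0.72, 0.45], np.float64(-5.7)), (np.float64(0.15), [1.1, 0.65], np.float64(-8.6)), (np.float64(0.2), [1.49, 0.83], np.float64(-11.5)), (np.float64(0.25), [1.88, 0.99], np.float64(-14.3)), (np.float64(0.3), [2.28, 1.13], np.float64(-17.2)), (np.float64(0.35), [2.69, 1.25], np.float64(-20.1)), (np.float64(0.4), [3.11, 1.34], np.float64(-22.9)), (np.float64(0.45), [3.53, 1.42], np.float64(-25.8)), (np.float64(0.5), [3.95, 1.48], np.float64(-28.6)), (np.float64(0.55), [4.37, 1.51], np.float64(-31.5)), (np.float64(0.6), [4.8, 1.53], np.float64(-34.4)), (np.float64(0.65), [5.22, 1.52], np.float64(-37.2)), (np.float64(0.7), [5.65, 1.49], np.float64(-40.1)), (np.float64(0.75), [6.07, 1.44], np.float64(-43.0))]
```

Well centred and gripped. I'll swing it 0.05 rad per row, then aim for about 0.73.

```bash
python3 -m crank '{"travel":[[0.36,0.23,0],[0.72,0.45,0],[1.1,0.65,0],[1.49,0.83,0],[1.88,0.99,0]],"turn":[[0,0,-2.9],[0,0,-5.7],[0,0,-8.6],[0,0,-11.5],[0,0,-14.3]],"gripper":[0.9,0.9,0.9,0.9,0.9]}'
python3 -m crank '{"travel":[[0.4,0.14,0],[0.81,0.26,0],[1.23,0.35,0],[1.65,0.43,0],[2.07,0.49,0]],"turn":[[0,0,-2.9],[0,0,-5.7],[0,0,-8.6],[0,0,-11.5],[0,0,-14.3]],"gripper":[0.9,0.9,0.9,0.9,0.9]}'
python3 -m crank '{"travel":[[0.42,0.03,0],[0.85,0.05,0],[1.27,0.04,0],[1.7,0.01,0],[2.12,-0.04,0]],"turn":[[0,0,-2.9],[0,0,-5.7],[0,0,-8.6],[0,0,-11.5],[0,0,-14.3]],"gripper":[0.9,0.9,0.9,0.9,0.9]}'
python3 -m crank '{"travel":[[0,0,0],[0,0,0],[0,0,0],[0,0,0],[0,0,0]],"turn":[[0,0,0],[0,0,0],[0,0,0],[0,0,0],[0,0,0]],"gripper":[0.9,0.9,0.9,0.9,0.9]}'
python3 - <<'E'
from h import *
d=snap('top','t4.png');s=snap('side','s4.png');o=bot.observe();r=o['position'][:2]-[.5535,.1419]
print(o['position'],o['force'],np.linalg.norm(r),2.1795-np.arctan2(r[1],r[0]),o['finger_force'],o['grip_width'])
w=np.zeros((590,780,3),np.uint8);w[:400,:768]=cv2.resize(cv2.imread('pics/t4.png')[205:305,210:402],(768,400),interpolation=cv2.INTER_CUBIC)
w[405:585,:480]=cv2.resize(cv2.imread('pics/s4.png')[195:255,220:380],(480,180),interpolation=cv2.INTER_CUBIC);cv2.imwrite('pics/m4.png',w)
E
```

```text
clock: 10.35
position: [0.5229, 0.2223, 0.1187]
tool_rot: [-3.14, -0.001, 1.941]
force: [-9.4, 1.8, 13.9]
grip_width: 0.0192
finger_force: 58.7
clock: 10.85
position: [0.5433, 0.2281, 0.1188]
tool_rot: [-3.14, -0.002, 1.692]
force: [-12.2, 5.4, 14.0]
grip_width: 0.0197
finger_force: 58.8
clock: 11.35
position: [0.5643, 0.2286, 0.1188]
tool_rot: [-3.139, -0.003, 1.443]
force: [-16.7, 11.4, 14.9]
grip_width: 0.0197
finger_force: 59.2
clock: 11.85
position: [0.5641, 0.2287, 0.1188]
tool_rot: [-3.139, -0.003, 1.446]
force: [-11.8, 10.6, 12.9]
grip_width: 0.0197
finger_force: 59.2
[0.56411133 0.22866256 0.11879586] [-12.76723625  10.43988921  13.78101299] 0.08740905155728233 0.73040236989135 59.19890642166138 0.019539285391512874
```

View pics/m4.png

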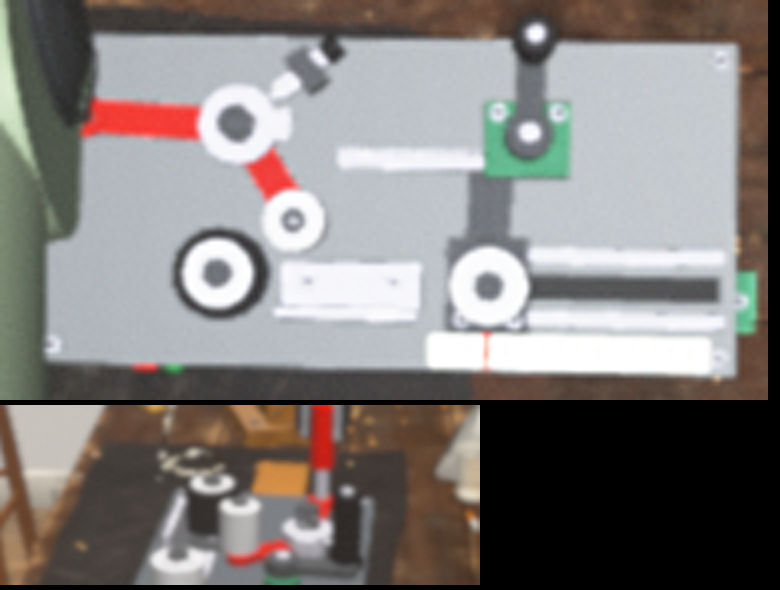

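The lever has turned about 43° (short arm now pointing at (293,220)). The plunger sits behind the sector's edge at (283,90), and the pointer is still on the line at (487,350). The spring is pushing back with about 13 N, so I'm handing in while holding.

```bash
python3 -c "
from workcell import bot
print(bot.job_done())"
```

```text
the job is handed in; nothing more can be done
None
```

I wound the crank until the pointer stood at the red line, pushed the lever past its catch to about 0.73 rad (the stop is at 0.75), and handed the job in with the gripper still holding it; the hand-in returned no verdict.

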